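Stopper the carafe and hold it up off its trivet

ROBOT

A 6-joint arm with a two-finger parallel gripper is mounted at the origin on a cart in front of the work surface, level with it; the furniture and walls round the work are solid. World frame = base frame: x ahead of the robot, y to its left, z up, the work surface at z = 0. Lengths are in m, angles in degrees, forces in N, time in s.
With the tool pointing down it reaches from about 0.375 to 0.9 m from the base axis. Payload 3.1 kg.
Tool frame: the origin (TCP) lies on the centre line of the jaws, within the pads' length; the fingertips stand 22 mm ahead of it and the grasp point (between the pads) lies 3 mm ahead of it; y points along the fingers, z is the direction in which the jaws open and shut, and the axes are right-handed (so a half turn about y gives the same grasp; the last joint's range is limited). The gripper opens to 87 mm and grips with 3 to 60 N. Pads are 19 mm wide; open, the fingers measure 117 mm over their backs; the gripper's body (75 mm by 190 mm) begins 51 mm behind the grasp point.
Start: joints at [60.418, 30.224, 82.088, -0, 67.689, -10.227], TCP at [0.207, 0.59, 0.245] pointing down, gripper open.
Joint ranges: [-176.69, 176.69], [-43.24, 126.21], [12.49, 139.97], [-82, 262], [0, 151.66], [-163.58, 163.58]. Speed limits (degrees/s): [159.86, 159.86, 180, 180, 180, 180].

INTERFACE

Orientations are given as a 3x3 rotation matrix whose columns are the frame's x, y, z axes.
In Python, from rig import bot gives the robot as it stands.
- The arm moves only by the tool jog_arm, never from a script. Its argument "motion" is one flat list of numbers, 6 for each row, row after row: the shift along the tool's x, y, z in mm, then the turn, a rotation vector about the tool's x, y, z in degrees. A call has 1 to 20 rows; each row is the pose to reach, as a shift and turn from the pose commanded when the call began, along the tool's axes at that moment; what a row does not reach only later rows make up. A row lasts 1/8 s, in which the tool goes at most 62.5 mm and 10.7 degrees, less where a joint would pass 70% of its speed; a pose out of reach is approached as far as the arm can. A call with a gripper value outside its range is refused whole. "gripper" is the opening, from 0 (shut) to 1 (fully open), set as the call begins (left out, the last holds). The fingers move at their own pace and stop on an object; the grip force is fixed at half the most. Time passes only in rows, so rows that repeat a pose let the fingers close. It gives the time, the measured TCP pose, the force and the opening at its end, in the units of the state.
- bot.read_state(): the state, without advancing time (a new reading comes with each control period).
- bot.capture(name): name is "scene" or "top"; returns (picture, depth): 400x640x3 uint8, red, green, blue; 400x640 float32, m along the optical axis (not along the pixel's ray), 0 where there is no reading.
- bot.get_calibration(name): a dict with "mtx" (3x3 intrinsics, pixels), "pose" (4x4, takes a point from camera to world coordinates). Camera axes: x right, y up, looking along -z (the intrinsics and any distortion apply to the point x, -y, -z); pixel columns grow to the right and rows downward; lengths in m; the calibration is good to about 2 mm. A picture is of the moment at which its call begins. get_calibration takes no time and is no camera call.
- bot.hand_in(): hands the job in, once; it reports no verdict.
The state is a dict: "time_s": time; "joint_positions": joint angles; "qvel": joint speeds; "tau": joint torques, N m; "position": TCP position; "tcp_rot": TCP orientation; "force": force on the tool from outside, world axes, zero at the start; "moment": the same for the moment, N m; "opening": opening from 0.0 (shut) to 1.0 (fully open).
Only numpy, scipy, OpenCV 4.12 (cv2) and the standard library are available. Lean on these libraries where they do the work, as an engineer would, in place of code of your own. Each camera call takes 0.05 s, during which the arm holds its last target.

TASK

Take the larger of the two stoppers out of the wooden stand and set it fully home in the neck of the white carafe, then grip the carafe by its neck and lift it about 10 cm straight up above its trivet, upright. Keep it level and still there for a few seconds and finish while still holding it in the air: do not put it down or let go. Leave the small stopper and the other things on the worktop where they are.

Things in the scene. Friction and masses are not known exactly. Their poses are not given: they have to be found in the camera images.
- carafe: white stoneware carafe, loose, standing upright on the trivet: 165 mm tall, about 0.45 kg (somewhat varied). Round body up to 86 mm in diameter below 95 mm; its shoulder narrows to a straight round neck, 40 mm outside diameter, from 122 mm above its base up to the rim at 165 mm. Origin: centre of its underside; z up.
- carafe_rim (a point): centre of the carafe's open mouth, at rim height. The round opening is 32 mm in diameter and goes 43 mm deep (walls 4 mm thick).
- stopper: the larger stopper, loose, about 0.05 kg, standing upright in the wide hole of the stand, flange on the stand's top. From below: cork plug 26 mm long, tapering from 20 mm diameter at the tip to 28 mm; then a flat wooden flange 37 mm across and 4 mm thick; then a cylindrical wooden knob, 24 mm in diameter and 20 mm tall, to grip. 50 mm tall in all. Origin: centre of the cork's lower end; z up, through the knob.
- stopper_flange (a point): point on the stopper's axis at the underside of its flange, 26 mm above the stopper's origin. When the stopper is fully home, this point coincides with the centre of the carafe's mouth and the flange lies on the rim; the knob's top is then 24 mm above the rim.
- small_stopper: a smaller stopper of the same form for another bottle (flange 24 mm, knob 16 mm in diameter, 40 mm tall), loose, standing in the stand's narrow hole; leave it there. Origin: centre of its lower end.
- stand: wooden stopper stand, fixed, 60 x 140 x 45 mm. Origin: centre of its underside; the holes lie along its y axis, 35 mm either side of the middle: the wide one (larger stopper) at +y, the narrow one at -y. It may face any way round.
- trivet: round wooden trivet, fixed, 120 mm in diameter and 12 mm thick. Origin: centre of its underside.
- mug: white mug, bystander, 84 mm across, 89 mm tall. Origin on its underside.
- glass: clear drinking glass, bystander, 81 mm across, 91 mm tall. Origin: centre of its underside.
- garlic: garlic bulb, bystander, about 60 mm across and 58 mm tall, between the stand and the carafe. Origin: on its underside.
- lemon: lemon, bystander, 72 x 57 x 58 mm. Origin: on its underside.
- teaspoon: metal teaspoon, bystander, 130 mm long, 11 mm high. Origin: on its underside.
Not all that is in view belongs to the job. What is shaped like the stopper but pink or purple is not meant. Several things have the shape of the trivet; the one meant has the colours described above.

How it is judged:
By the outcome, as a careful person would: the job done as asked, in the order asked, and still so for the second after the job is handed in, while the arm keeps its last pose, push and grip.
It also fails if it takes over 54 s, if anything falls off the work surface, if the arm or the gripper's body presses on something with over 40 N, if the wrist force passes 120 N, or if a joint passes its speed limit or range.

## Working session

There is one attempt and no reset: what is moved stays moved. The work goes in short steps, Python scripts to look and compute and a tool call to move; the robot and the scene stay as the last step left them, time stands still between calls to the robot, and variables do not carry over. Pictures are saved under pics/ and viewed, and the job is handed in when it is done.

Besides the shell and the picture viewer there is one more tool, called after "Call:" in YAML: its name, and indented under it one key for each argument. jog_arm: Moves the arm, as the interface text tells. Its arguments: {"type":"object","properties":{"motion":{"type":"array","items":{"type":"number"}},"gripper":{"type":"number"}},"required":["motion"]}

```bash
ls; mkdir -p pics
python3 - <<'E'
from rig import bot
import cv2,numpy as np
s=bot.read_state()
for k,v in s.items(): print(k,np.round(v,3).tolist())
for n in("scene","top"):
    p,d=bot.capture(n); cv2.imwrite(f"pics/{n}0.png",p[:,:,::-1]); np.savez(f"pics/{n}0.npz",p=p,d=d)
    c=bot.get_calibration(n); print(n,{k:np.round(v,4).tolist() for k,v in c.items()})
E
```

```text
pics
time_s 0.0
joint_positions [60.415, 30.28, 82.159, -0.001, 67.69, -10.228]
qvel [-0.038, -0.024, -0.063, -0.133, -0.019, -0.004]
tau [0.001, -44.004, -17.66, 0.064, 0.058, -0.0]
position [0.207, 0.589, 0.244]
tcp_rot [[0.943, -0.001, 0.331], [-0.331, -0.002, 0.943], [-0.0, -1.0, -0.002]]
force [-0.166, 0.422, 0.252]
moment [0.029, -0.011, 0.046]
opening 1.0
scene {'mtx': [[497.6743, 0.0, 315.546], [0.0, 497.6743, 195.24], [0.0, 0.0, 1.0]], 'pose': [[0.2028, 0.619, -0.7587, -0.5476], [-0.9791, 0.1163, -0.1668, -0.2505], [-0.015, 0.7767, 0.6297, 0.9807], [0.0, 0.0, 0.0, 1.0]]}
top {'mtx': [[498.4263, 0.0, 308.6757], [0.0, 498.4263, 202.8418], [0.0, 0.0, 1.0]], 'pose': [[-0.0233, 0.995, -0.0972, 0.3356], [-0.9995, -0.0212, 0.0227, -0.0012], [0.0205, 0.0977, 0.995, 1.4236], [0.0, 0.0, 0.0, 1.0]]}
```

View pics/scene0.png

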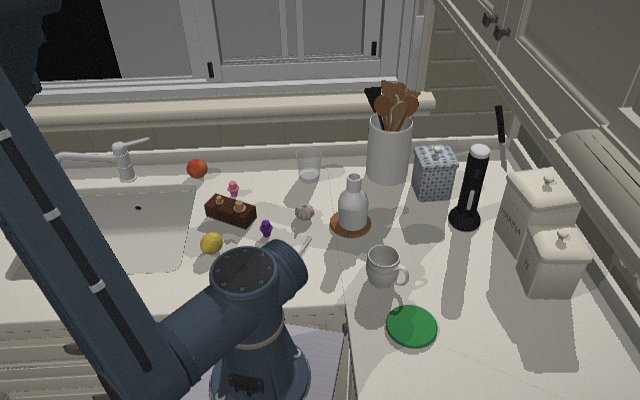

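View pics/top0.png

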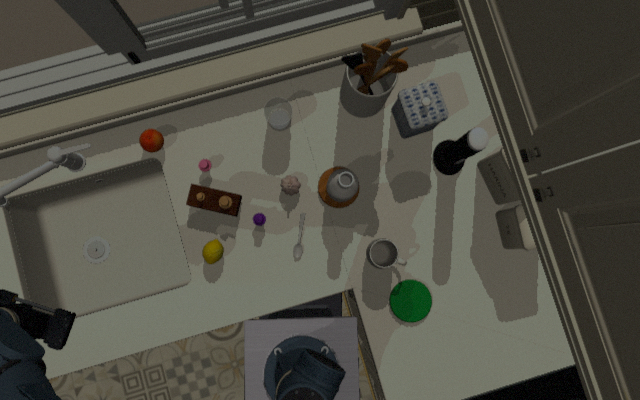

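The top view shows the stand at about (214,201), with the large stopper at (225,203) and the small one at (201,197). The garlic is at (290,185) and the carafe mouth at (347,179). I'll zoom in and measure next.

```bash
cat > h.py <<'E'
import numpy as np,cv2
from rig import bot
def load(n,i=0):
    z=np.load(f"pics/{n}{i}.npz"); return z['p'],z['d']
def shot(n,i):
    p,d=bot.capture(n); np.savez(f"pics/{n}{i}.npz",p=p,d=d); return p,d
def cal(n):
    c=bot.get_calibration(n); return np.array(c['mtx']),np.array(c['pose'])
def ray(n,u,v):
    K,T=cal(n); r=np.array([(u-K[0,2])/K[0,0],-(v-K[1,2])/K[1,1],-1.]); return T[:3,3],T[:3,:3]@r
def onz(n,u,v,z):
    o,r=ray(n,u,v); return o+r*(z-o[2])/r[2]
def cloud(n,d):
    K,T=cal(n); v,u=np.mgrid[:d.shape[0],:d.shape[1]]
    c=np.stack([(u-K[0,2])/K[0,0]*d,-(v-K[1,2])/K[1,1]*d,-d],-1); return c@T[:3,:3].T+T[:3,3]
def proj(n,X):
    K,T=cal(n); c=(np.asarray(X)-T[:3,3])@T[:3,:3]; return np.stack([K[0,0]*c[...,0]/-c[...,2]+K[0,2],-K[1,1]*c[...,1]/-c[...,2]+K[1,2]],-1)
def crop(p,x0,y0,x1,y1,f,name):
    cv2.imwrite(name,cv2.resize(p[y0:y1,x0:x1,::-1],None,fx=f,fy=f,interpolation=cv2.INTER_CUBIC))
E
python3 - <<'E'
from h import *
p,d=load('top'); crop(p,180,155,380,275,4,'pics/tz.png')
P=cloud('top',d)
for u,v in [(225,202),(201,197),(213,190),(290,185),(347,180),(347,172),(338,200),(279,115),(383,254)]: print(u,v,P[v,u].round(3))
p,d=load('scene'); crop(p,190,140,390,270,4,'pics/sz.png')
P=cloud('scene',d)
for u,v in [(239,205),(239,209),(220,200),(354,176),(350,205)]: print(u,v,P[v,u].round(3))
E
```

```text
225 202 [0.476 0.196 0.065]
201 197 [0.491 0.262 0.064]
213 190 [0.512 0.232 0.043]
290 185 [0.521 0.018 0.05 ]
347 180 [ 0.52  -0.133  0.128]
347 172 [ 0.534 -0.129  0.176]
338 200 [ 0.477 -0.114  0.045]
279 115 [0.731 0.047 0.01 ]
383 254 [ 0.324 -0.241  0.008]
239 205 [0.47  0.198 0.066]
239 209 [0.466 0.198 0.055]
220 200 [0.489 0.263 0.06 ]
354 176 [ 0.528 -0.122  0.172]
350 205 [ 0.477 -0.12   0.111]
```

View pics/tz.png

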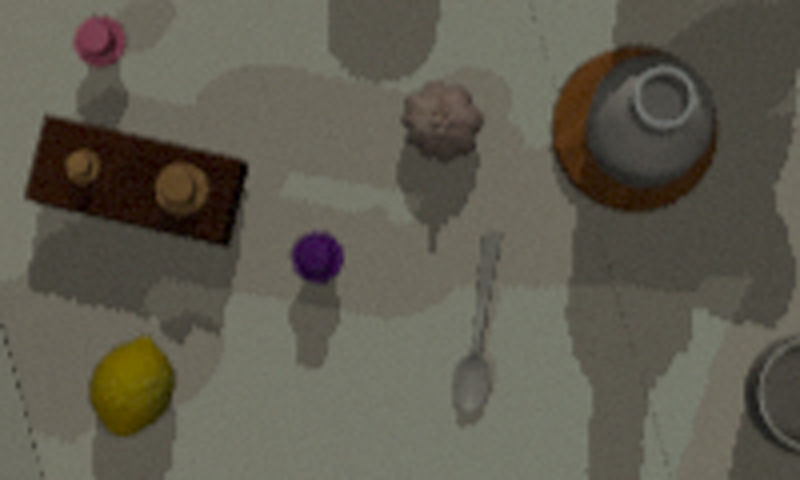

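View pics/sz.png

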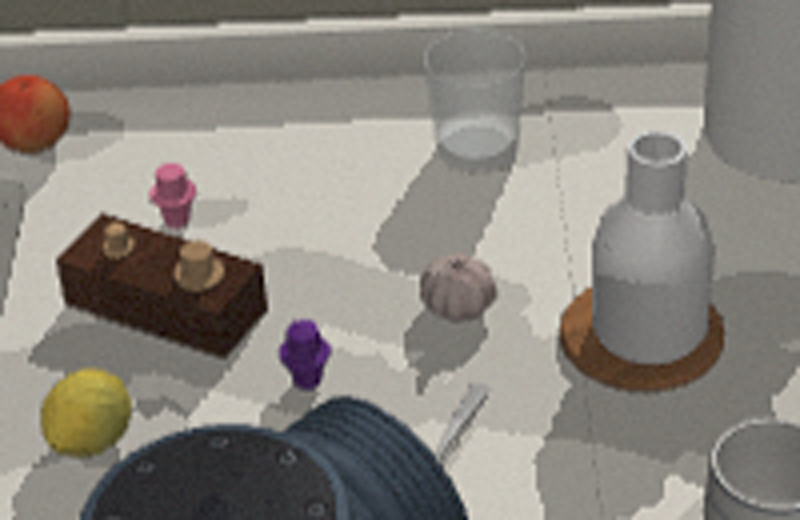

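Run:
```python
from h import *
from scipy.optimize import least_squares
def circ(X):
    f=lambda q: np.hypot(X[:,0]-q[0],X[:,1]-q[1])-q[2]
    m=X.mean(0); r=least_squares(f,[*m,.02],loss='soft_l1',f_scale=.001); return r.x.round(4),np.std(r.fun).round(4)
for n in('top','scene'):
    p,d=load(n); P=cloud(n,d)
    hsv=cv2.cvtColor(p,cv2.COLOR_RGB2HSV)
    # height bands
    def band(c,R,z0,z1):
        m=(np.hypot(P[...,0]-c[0],P[...,1]-c[1])<R)&(P[...,2]>z0)&(P[...,2]<z1)&(d>0); return m
    k=band((.472,.197),.035,.060,.075); X=P[k]; print(n,'knob top pts',k.sum(),X.mean(0).round(4), ((X.min(0)+X.max(0))/2).round(4), np.ptp(X,axis=0).round(4))
    k=band((.472,.197),.035,.0472,.075); X=P[k]; print(n,'flange+ pts',k.sum(),X.mean(0).round(4), ((X.min(0)+X.max(0))/2).round(4), np.ptp(X,axis=0).round(4))
    # light-brown mask
    s=hsv[...,2]; lm=((p[...,0].astype(int)>75 if n=='top' else p[...,0].astype(int)>100))&band((.472,.197),.045,.03,.09)
    ct,_=cv2.findContours(lm.astype(np.uint8),cv2.RETR_EXTERNAL,cv2.CHAIN_APPROX_NONE)
    ct=max(ct,key=cv2.contourArea); x,y,w,h=cv2.boundingRect(ct); print('stopper mask',x,y,w,h,lm.sum(),cv2.minEnclosingCircle(ct))
    # stand top
    st=band((.483,.23),.11,.040,.0475); st&=(p.sum(-1)<160 if n=='top' else p.sum(-1)<220); X=P[st]; r=cv2.minAreaRect((X[:,:2]*1000).astype(np.float32)); print('stand',st.sum(),r,np.median(X[:,2]))
    # rim
    k=band((.53,-.125),.06,.168,.185); X=P[k]; print('rim',k.sum(),X.mean(0).round(4),circ(X[:,:2]),np.median(X[:,2]))
    k=band((.53,-.125),.06,.140,.165); X=P[k]; print('neck',k.sum(),circ(X[:,:2]))
    k=band((.51,-.125),.07,.04,.10); X=P[k]; print('body',k.sum(),circ(X[:,:2]))
```

```text
top knob top pts 60 [0.4783 0.1988 0.0669] [0.4782 0.1986 0.0667] [0.022  0.0231 0.0116]
top flange+ pts 143 [0.477  0.1969 0.0569] [0.4759 0.1985 0.0599] [0.0584 0.061  0.0253]
stopper mask 219 196 13 10 95 ((224.77272033691406, 201.5), 6.290923118591309)
stand 703 ((514.5506591796875, 226.0169677734375), (139.4210662841797, 116.59365844726562), 76.07189178466797) 0.04384053762463269
rim 85 [ 0.517  -0.1251  0.1752] (array([ 0.5167, -0.1242,  0.0178]), np.float64(0.0013)) 0.17512103596275685
neck 44 (array([ 0.5153, -0.1234,  0.0178]), np.float64(0.0007))
body 158 (array([ 0.5169, -0.1244,  0.0414]), np.float64(0.0012))
scene knob top pts 54 [0.4736 0.1998 0.0674] [0.4766 0.2009 0.0665] [0.0282 0.0209 0.0128]
scene flange+ pts 166 [0.4699 0.1969 0.0556] [0.4717 0.1974 0.0601] [0.0585 0.0638 0.0256]
stopper mask 235 200 8 10 75 ((238.0, 204.27777099609375), 4.722316265106201)
stand 427 ((484.3036193847656, 235.67538452148438), (142.73141479492188, 68.05134582519531), 76.3986587524414) 0.045222348650487576
rim 112 [ 0.5139 -0.1226  0.1748] (array([ 0.5139, -0.1226,  0.0181]), np.float64(0.0021)) 0.17516254728847835
neck 118 (array([ 0.5148, -0.1233,  0.0181]), np.float64(0.0019))
body 510 (array([ 0.5163, -0.1225,  0.0419]), np.float64(0.0019))
```

Run:
```python
from h import *
# eyeballed crop centres (crop px -> image px: u=x0+(x+.5)/4-.5)
def q(n,x,y,z,lab):
    x0,y0=(180,155) if n=='top' else (190,140)
    u,v=x0+(x+.5)/4-.5,y0+(y+.5)/4-.5; print(lab,n,round(u,2),round(v,2),onz(n,u,v,z).round(4))
# colour-masked
p,d=load('top')
h=cv2.cvtColor(p,cv2.COLOR_RGB2HSV)
for n,(x0,y0,x1,y1),t in (('top',(213,190,238,215),70),('scene',(230,195,250,217),105)):
    p,d=load(n); g=p[y0:y1,x0:x1,0].astype(np.float32); g=cv2.resize(g,None,fx=4,fy=4,interpolation=cv2.INTER_CUBIC)
    print(n,np.percentile(g,[5,25,50,75,95]))
    m=(g>t).astype(np.uint8); k,l,s,c=cv2.connectedComponentsWithStats(m)
    j=l[l.shape[0]//2,l.shape[1]//2]; ct=max(cv2.findContours((l==j).astype(np.uint8),0,1)[0],key=cv2.contourArea)
    print(s[j],c[j],cv2.fitEllipse(ct)); 
    u,v=x0+(c[j][0]+.5)/4-.5,y0+(c[j][1]+.5)/4-.5
    print(' centroid',u,v,onz(n,u,v,.055).round(4))
q('top',182,189,.049,'flange');q('scene',199,272,.049,'flange');q('scene',197,251,.069,'knobtop')
q('top',665,98,.177,'rim');q('scene',657,150,.177,'rim')
q('top',635,128,.012,'trivet');q('scene',642,337,.012,'trivet')
for n in('top','scene'):
    print(n,'pred rim px',proj(n,[.516,-.124,.177]),'pred flange',proj(n,[.476,.197,.049]),proj(n,[.476,.197,.069]))
```

```text
top [21.43697739 31.35164881 36.37028503 69.55633545 97.63810272]
[  24   23   52   44 1549] [48.27243383 43.53905746] ((47.784263610839844, 44.557640075683594), (41.63896942138672, 50.44470977783203), 89.00636291503906)
 centroid 224.6931084570691 200.50976436410588 [0.4807 0.1985 0.055 ]
scene [ 44.21219387  62.99997997  95.60652924 153.92546844 201.03876495]
[   0    0   80   88 4121] [36.06867265 58.08371754] ((35.52349853515625, 56.55693817138672), (71.92939758300781, 96.72614288330078), 111.49947357177734)
 centroid 238.64216816306723 209.14592938607134 [0.4651 0.1985 0.055 ]
flange top 225.12 201.88 [0.4775 0.1982 0.049 ]
flange scene 239.38 207.62 [0.4785 0.2015 0.049 ]
knobtop scene 238.88 202.38 [0.4784 0.2006 0.069 ]
rim top 345.88 179.12 [ 0.5157 -0.1251  0.177 ]
rim scene 353.88 177.12 [ 0.5152 -0.123   0.177 ]
trivet top 338.38 186.62 [ 0.5183 -0.1194  0.012 ]
trivet scene 350.12 223.88 [ 0.5097 -0.1185  0.012 ]
top pred rim px [345.43933522 179.00050445] pred flange [225.5794116  202.40889715] [224.51152191 201.68493454]
scene pred rim px [354.29979589 177.00148156] pred flange [240.58049663 208.37078889] [239.81361911 203.06304461]
```

```bash
cat >> h.py <<'E'
def sh(t):
    s=bot.read_state(); R=np.array(s['tcp_rot']); p=np.array(s['position'])
    print('t',s['time_s'],'pos',p.round(4),'F',np.round(s['force'],1),'M',np.round(s['moment'],2),'op',np.round(s['opening'],3),'q6',np.round(s['joint_positions'],1)); print('tilt',R[:,1].round(4),'shift',(R.T@(np.array(t)-p)*1000).round(1))
E
python3 -c "
from h import *
sh([.478,.1995,.15])"
```

```text
t 0.1 pos [0.2068 0.5891 0.2437] F [-0.9 -0.5 -0.6] M [-0.02  0.02 -0.03] op 0.996 q6 [ 60.4  30.3  82.1  -0.   67.7 -10.2]
tilt [-9.0e-04 -1.7e-03 -1.0e+00] shift [ 385.    94.1 -277.6]
```

Call:
jog_arm:
  motion: [15,4,-11,0,0,0,46,11,-33,0,0,0,92,22,-67,0,0,0,142,35,-103,0,0,0,192,47,-139,0,0,0,242,59,-175,0,0,0,292,71,-211,0,0,0,338,82,-244,0,0,0,369,90,-267,0,0,0,385,94,-278,0,0,0,385,94,-278,0,0,0,385,94,-278,0,0,0]
  gripper: 0.5

```text
time_s: 1.6
position: [0.4772, 0.2006, 0.1507]
tcp_rot: [[0.944, -0.001, 0.331], [-0.331, 0.0, 0.944], [-0.001, -1.0, -0.0]]
force: [1.0, -0.5, -0.5]
opening: 0.501
```

```bash
python3 -c "
from h import *
sh([.478,.1995,.0735])
p,d=shot('top',1);crop(p,180,155,300,275,5,'pics/t1.png')
p,d=shot('scene',1);crop(p,150,100,350,260,4,'pics/s1.png')"
```

```text
t 1.6 pos [0.4772 0.2006 0.1507] F [ 1.  -0.5 -0.5] M [-0.06 -0.01  0.  ] op 0.501 q6 [ 10.4  30.  102.5   0.   47.5 -60.3]
tilt [-8.e-04  2.e-04 -1.e+00] shift [ 1.2 77.2 -0.7]
```

View pics/s1.png

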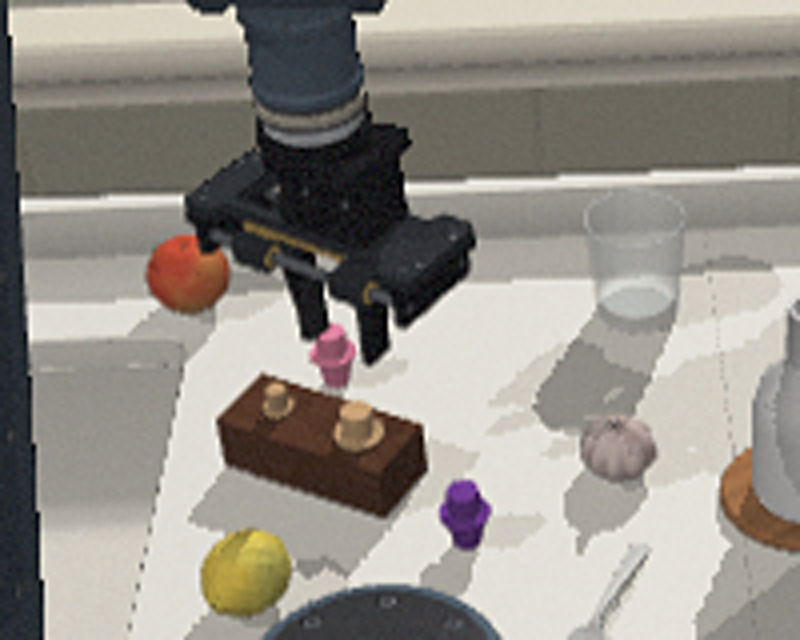

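Call:
jog_arm:
  motion: [1,12,-1,0,0,0,1,30,-1,0,0,0,1,48,-1,0,0,0,1,62,-1,0,0,0,1,71,-1,0,0,0,1,75,-1,0,0,0,1,77,-1,0,0,0,1,77,-1,0,0,0]

```text
time_s: 2.7
position: [0.479, 0.1985, 0.0738]
tcp_rot: [[0.943, 0.001, 0.331], [-0.331, 0.0, 0.943], [0.001, -1.0, 0.0]]
force: [0.1, 0.4, 0.1]
opening: 0.497
```

```bash
python3 -c "
from h import *
sh([.478,.1995,.0735])
p,d=shot('scene',2);crop(p,150,100,350,260,4,'pics/s2.png')"
```

```text
t 2.7 pos [0.479  0.1985 0.0738] F [0.1 0.4 0.1] M [0.01 0.   0.04] op 0.497 q6 [ 10.2  37.9 105.   -0.   37.1 -60.5]
tilt [ 6.e-04  1.e-04 -1.e+00] shift [-1.3  0.3  0.6]
```

View pics/s2.png

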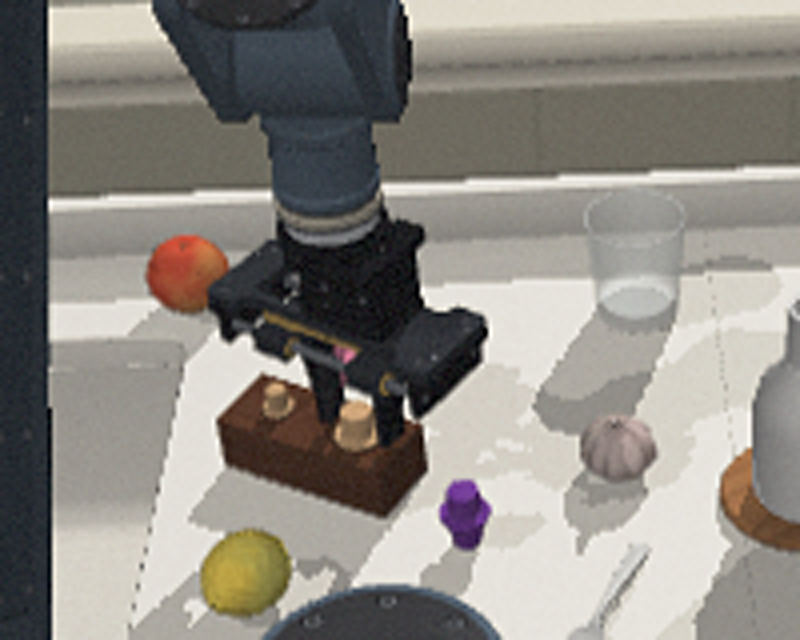

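Call:
jog_arm:
  motion: [0,0,0,0,0,0,0,0,0,0,0,0,0,0,0,0,0,0,0,0,0,0,0,0,0,0,0,0,0,0,0,0,0,0,0,0]
  gripper: 0

```text
time_s: 3.5
position: [0.4792, 0.1988, 0.0738]
tcp_rot: [[0.943, 0.001, 0.332], [-0.332, 0.0, 0.943], [0.001, -1.0, 0.001]]
force: [0.8, 2.8, 1.6]
opening: 0.266
```

Call:
jog_arm:
  motion: [0,-6,0,0,0,0,0,-18,0,0,0,0,0,-36,0,0,0,0,0,-60,0,0,0,0,0,-86,0,0,0,0,0,-112,0,0,0,0,0,-138,0,0,0,0,0,-160,0,0,0,0,0,-174,0,0,0,0,0,-180,0,0,0,0,0,-180,0,0,0,0,0,-180,0,0,0,0]

```text
time_s: 5.0
position: [0.4782, 0.1983, 0.2527]
tcp_rot: [[0.943, -0.002, 0.331], [-0.331, -0.0, 0.943], [-0.002, -1.0, -0.001]]
force: [-0.2, 0.3, -0.2]
opening: 0.262
```

```bash
python3 -c "
from h import *
sh([.5155,-.124,.254])
p,d=shot('scene',3);crop(p,150,80,350,230,4,'pics/s3.png')"
```

```text
t 5.0 pos [0.4782 0.1983 0.2527] F [-0.2  0.3 -0.2] M [ 0.01  0.02 -0.04] op 0.262 q6 [ 10.1  21.4  96.7  -0.   62.  -60.5]
tilt [-2.e-03 -4.e-04 -1.e+00] shift [ 142.    -1.2 -291.7]
```

View pics/s3.png

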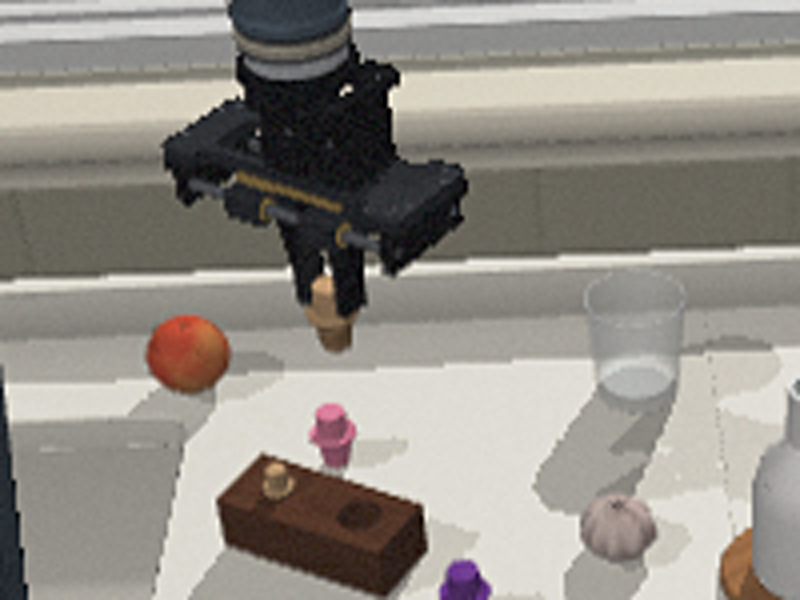

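Call:
jog_arm:
  motion: [5,0,-10,0,0,0,15,0,-30,0,0,0,31,0,-63,0,0,0,50,0,-103,0,0,0,70,0,-144,0,0,0,90,0,-185,0,0,0,109,0,-225,0,0,0,126,-1,-260,0,0,0,137,-1,-282,0,0,0,142,-1,-292,0,0,0,142,-1,-292,0,0,0,142,-1,-292,0,0,0]

```text
time_s: 6.55
position: [0.5156, -0.1231, 0.2543]
tcp_rot: [[0.944, -0.001, 0.331], [-0.331, 0.001, 0.944], [-0.001, -1.0, 0.0]]
force: [0.4, -0.3, -0.2]
opening: 0.267
```

```bash
python3 -c "
from h import *
sh([.5155,-.124,.254])
p,d=shot('scene',4);crop(p,280,80,430,230,4,'pics/s4.png')
p,d=shot('top',4);crop(p,280,120,400,240,5,'pics/t4.png')"
```

```text
t 6.55 pos [ 0.5156 -0.1231  0.2543] F [ 0.4 -0.3 -0.2] M [-0.02  0.05 -0.  ] op 0.267 q6 [-25.5  22.2  95.    0.   62.8 -96.2]
tilt [-9.e-04  8.e-04 -1.e+00] shift [ 0.2  0.3 -0.9]
```

View pics/s4.png

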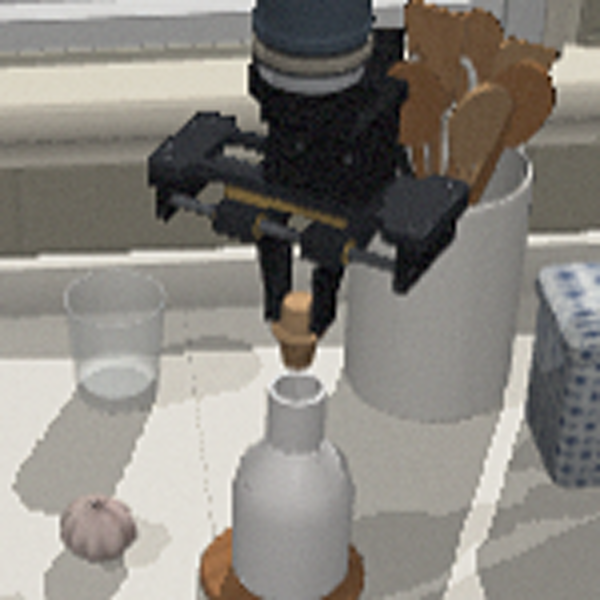

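View pics/t4.png

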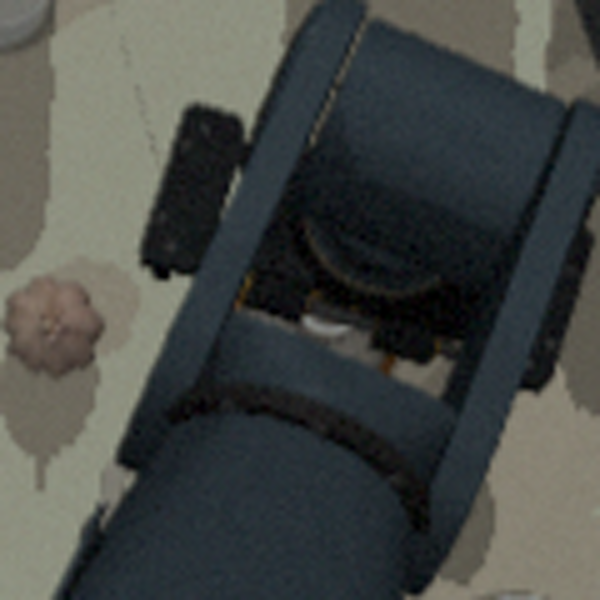

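Run:
```python
from h import *
p,d=load('scene',4); crop(p,335,145,375,195,14,'pics/s4z.png')
f=lambda X:((proj('scene',X)-[335,145]+.5)*14-.5).round(1)
c=np.array([.5155,-.124,0])
for z in (.1995,.2255,.2295,.2495,.177): print(z,f(c+[0,0,z]))
P=cloud('scene',d)
m=(np.hypot(P[...,0]-.5155,P[...,1]+.124)<.035)
b=m&(P[...,2]>.2)&(P[...,2]<.252)&(p[...,0]>p[...,2]*1.4)
print(b.sum(),P[b].mean(0))
ys,xs=np.where(b); print([(y,xs[ys==y].min(),xs[ys==y].max()) for y in np.unique(ys)])
```

```text
0.1995 [280.4 361.1]
0.2255 [285.1 248.7]
0.2295 [285.9 231.2]
0.2495 [289.7 142.5]
0.177 [276.3 456.1]
149 [ 0.50476867 -0.12182621  0.23346596]
[(np.int64(153), np.int64(352), np.int64(356)), (np.int64(154), np.int64(351), np.int64(357)), (np.int64(155), np.int64(351), np.int64(363)), (np.int64(156), np.int64(350), np.int64(357)), (np.int64(157), np.int64(350), np.int64(357)), (np.int64(158), np.int64(350), np.int64(357)), (np.int64(159), np.int64(350), np.int64(357)), (np.int64(160), np.int64(348), np.int64(357)), (np.int64(161), np.int64(348), np.int64(356)), (np.int64(162), np.int64(348), np.int64(356)), (np.int64(163), np.int64(349), np.int64(360)), (np.int64(164), np.int64(349), np.int64(358)), (np.int64(165), np.int64(350), np.int64(358)), (np.int64(166), np.int64(350), np.int64(358)), (np.int64(167), np.int64(350), np.int64(358)), (np.int64(168), np.int64(351), np.int64(357)), (np.int64(169), np.int64(351), np.int64(357)), (np.int64(170), np.int64(351), np.int64(357)), (np.int64(171), np.int64(353), np.int64(355))]
```

View pics/s4z.png

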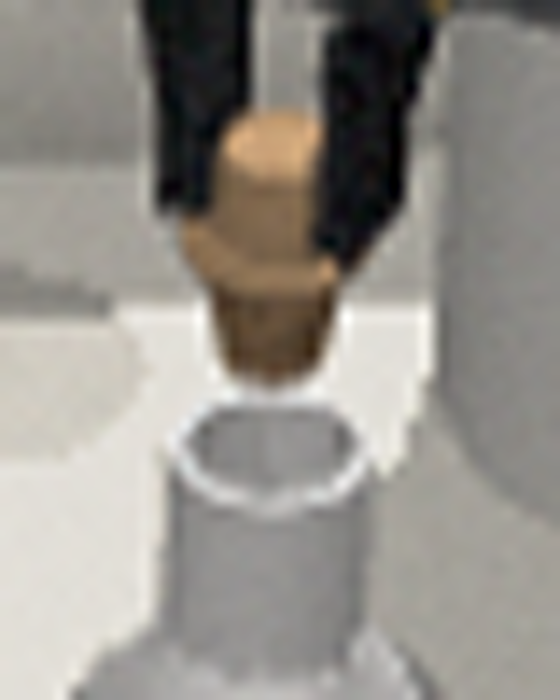

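Call:
jog_arm:
  motion: [0,4,0,0,0,0,0,10,0,0,0,0,0,16,0,0,0,0,0,22,0,0,0,0,0,28,0,0,0,0,0,34,0,0,0,0,0,39,0,0,0,0,0,42,0,0,0,0,0,44,0,0,0,0,0,44,0,0,0,0,0,44,0,0,0,0]

```text
time_s: 8.02
position: [0.5161, -0.1241, 0.2108]
tcp_rot: [[0.943, 0.0, 0.331], [-0.331, -0.0, 0.943], [0.0, -1.0, -0.0]]
force: [0.4, -0.7, 0.5]
opening: 0.265
```

```bash
python3 -c "
from h import *
sh([.5155,-.124,.2055])
p,d=shot('scene',5);crop(p,325,145,375,195,12,'pics/s5.png')"
```

```text
t 8.025 pos [ 0.5161 -0.1241  0.2108] F [ 0.4 -0.7  0.5] M [ 0.03 -0.01 -0.02] op 0.265 q6 [-25.6  25.6  97.7  -0.   56.7 -96.2]
tilt [ 4.e-04 -2.e-04 -1.e+00] shift [-0.6  5.3 -0.1]
```

View pics/s5.png

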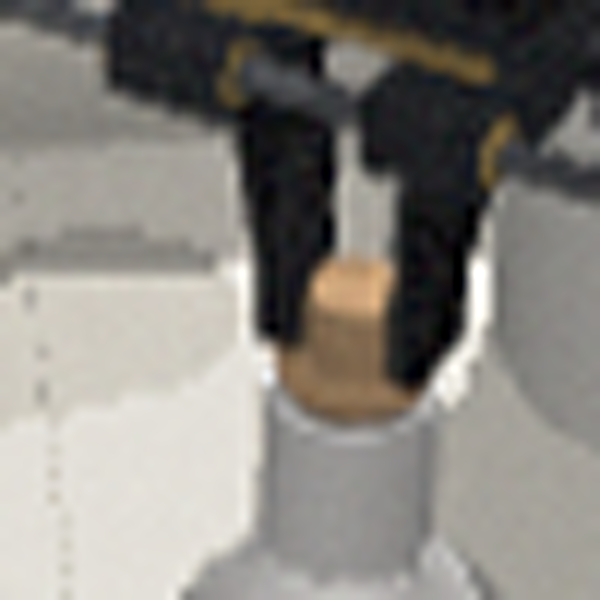

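Call:
jog_arm:
  motion: [0,2,0,0,0,0,0,3,0,0,0,0,0,4,0,0,0,0,0,5,0,0,0,0,0,5,0,0,0,0]

```text
time_s: 8.7
position: [0.5163, -0.124, 0.2058]
tcp_rot: [[0.943, 0.001, 0.331], [-0.331, -0.0, 0.943], [0.001, -1.0, 0.0]]
force: [0.5, 0.7, 1.7]
opening: 0.263
```

Call:
jog_arm:
  motion: [0,1,0,0,0,0,0,2,0,0,0,0,0,2,0,0,0,0]

```text
time_s: 9.07
position: [0.5166, -0.1242, 0.2056]
tcp_rot: [[0.944, 0.002, 0.331], [-0.331, -0.001, 0.944], [0.002, -1.0, -0.0]]
force: [-2.4, 1.4, 12.7]
opening: 0.265
```

Call:
jog_arm:
  motion: [0,-1,0,0,0,0,0,-1,0,0,0,0,0,-1,0,0,0,0,0,-1,0,0,0,0,0,-10,0,0,0,0,0,-25,0,0,0,0,0,-40,0,0,0,0,0,-50,0,0,0,0,0,-50,0,0,0,0]
  gripper: 0.65

```text
time_s: 10.2
position: [0.5166, -0.1243, 0.2549]
tcp_rot: [[0.944, 0.003, 0.331], [-0.331, -0.001, 0.944], [0.003, -1.0, -0.0]]
force: [0.2, 0.1, -0.3]
opening: 0.649
```

```bash
python3 -c "
from h import *
sh([.5155,-.124,.163])
p,d=shot('scene',6);crop(p,320,140,380,200,10,'pics/s6.png')
P=cloud('scene',d); m=(np.hypot(P[...,0]-.5155,P[...,1]+.124)<.03)&(P[...,2]>.19)&(P[...,2]<.215)&(p[...,0]>p[...,2]*1.4); X=P[m]; print(m.sum(),X.mean(0),np.percentile(X[:,2],[50,90,99]))
f=lambda z:((proj('scene',[.5155,-.124,z])-[320,140]+.5)*10-.5).round(1)
print(f(.201),f(.181),f(.177))"
```

```text
t 10.2 pos [ 0.5166 -0.1243  0.2549] F [ 0.2  0.1 -0.3] M [-0.04 -0.01 -0.02] op 0.649 q6 [-25.6  22.2  94.9   0.   62.7 -96.2]
tilt [ 0.0025 -0.0012 -1.    ] shift [-1.4 91.9 -0.1]
61 [ 0.50892346 -0.12434011  0.1991356 ] [0.20030281 0.20375172 0.20495135]
[350.3 303.2] [347.7 363.7] [347.2 375.6]
```

View pics/s6.png

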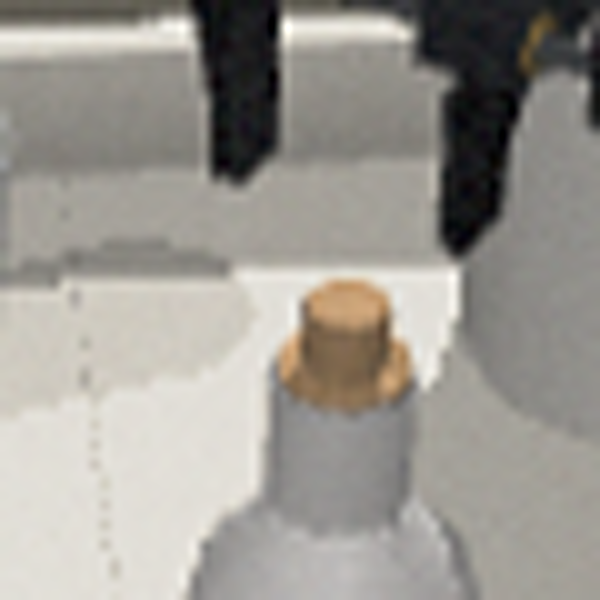

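Call:
jog_arm:
  motion: [-1,10,0,0,0,0,-1,26,0,0,0,0,-1,44,0,0,0,0,-1,60,0,0,0,0,-1,74,0,0,0,0,-1,84,0,0,0,0,-1,90,0,0,0,0,-1,92,0,0,0,0,-1,92,0,0,0,0]

```text
time_s: 11.38
position: [0.5153, -0.1238, 0.1618]
tcp_rot: [[0.943, 0.001, 0.331], [-0.331, -0.0, 0.943], [0.001, -1.0, -0.0]]
force: [0.2, -0.3, 0.9]
opening: 0.647
```

```bash
python3 -c "
from h import *
sh([.5155,-.124,.163])
p,d=shot('scene',7);crop(p,310,130,390,230,6,'pics/s7.png')"
```

```text
t 11.375 pos [ 0.5153 -0.1238  0.1618] F [ 0.2 -0.3  0.9] M [-0.01  0.01 -0.01] op 0.647 q6 [-25.6  29.7 100.3  -0.   49.9 -96.2]
tilt [ 5.e-04 -3.e-04 -1.e+00] shift [ 0.3 -1.2 -0.1]
```

View pics/s7.png

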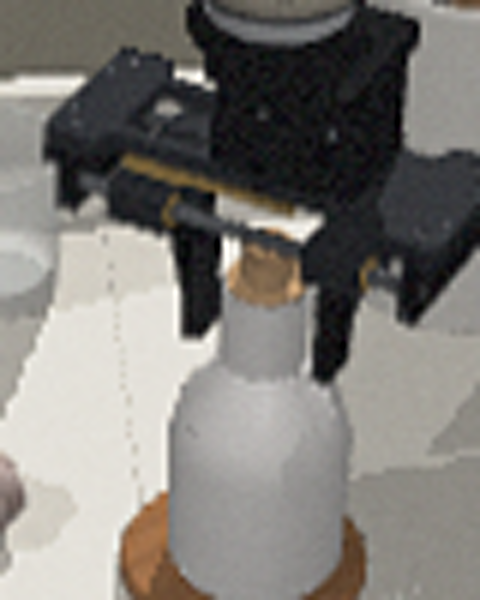

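Call:
jog_arm:
  motion: [0,0,0,0,0,0,0,0,0,0,0,0,0,0,0,0,0,0,0,0,0,0,0,0,0,0,0,0,0,0,0,0,0,0,0,0]
  gripper: 0

```text
time_s: 12.18
position: [0.5153, -0.1235, 0.1618]
tcp_rot: [[0.943, 0.001, 0.332], [-0.332, 0.0, 0.943], [0.0, -1.0, 0.0]]
force: [1.7, 2.0, 3.5]
opening: 0.447
```

Call:
jog_arm:
  motion: [0,-2,0,0,0,0,0,-6,0,0,0,0,0,-12,0,0,0,0,0,-20,0,0,0,0,0,-30,0,0,0,0,0,-40,0,0,0,0,0,-50,0,0,0,0,0,-60,0,0,0,0,0,-70,0,0,0,0,0,-80,0,0,0,0,0,-88,0,0,0,0,0,-94,0,0,0,0,0,-98,0,0,0,0,0,-100,0,0,0,0,0,-100,0,0,0,0]

```text
time_s: 14.05
position: [0.515, -0.1237, 0.2615]
tcp_rot: [[0.943, -0.0, 0.331], [-0.331, 0.0, 0.943], [-0.0, -1.0, -0.0]]
force: [0.2, 0.4, -5.2]
opening: 0.447
```

```bash
python3 -c "
from h import *
sh([.5155,-.124,.263])
p,d=shot('scene',8);crop(p,290,60,410,240,3.3,'pics/s8.png')
K=cloud('scene',d);P=K
R=(np.hypot(P[...,0]-.5155,P[...,1]+.124)<.07)
from scipy.optimize import least_squares
for a,b in((.13,.15),(.15,.17),(.17,.19)):
  X=P[R&(P[...,2]>a)&(P[...,2]<b)&(d>0)&(np.abs(p[...,0].astype(int)-p[...,2])<25)]
  r=least_squares(lambda q:np.hypot(X[:,0]-q[0],X[:,1]-q[1])-.043,[.5155,-.124],loss='soft_l1',f_scale=.001); print(len(X),a,r.x.round(4))
"
```

```text
t 14.05 pos [ 0.515  -0.1237  0.2615] F [ 0.2  0.4 -5.2] M [0.04 0.01 0.08] op 0.447 q6 [-25.6  21.7  94.6  -0.   63.7 -96.2]
tilt [-1.e-04  0.e+00 -1.e+00] shift [ 0.5 -1.5 -0.1]
169 0.13 [ 0.5171 -0.1231]
174 0.15 [ 0.5169 -0.1233]
195 0.17 [ 0.5166 -0.1234]
```

View pics/s8.png

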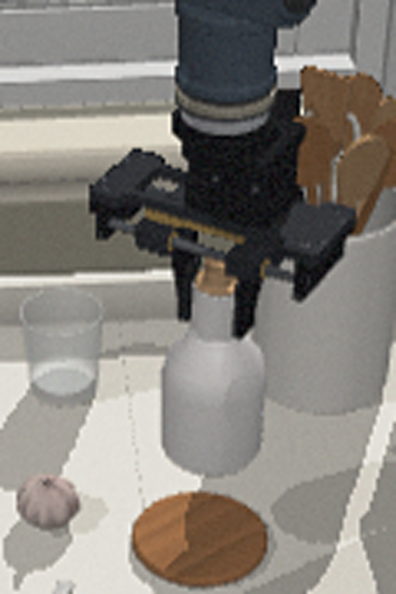

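Lifted, with a 5.2 N load that matches the carafe's weight, and the axis is vertical to within about 1°. Next is the hold.

Call:
jog_arm:
  motion: [0,0,0,0,0,0,0,0,0,0,0,0,0,0,0,0,0,0,0,0,0,0,0,0,0,0,0,0,0,0,0,0,0,0,0,0,0,0,0,0,0,0,0,0,0,0,0,0,0,0,0,0,0,0,0,0,0,0,0,0,0,0,0,0,0,0,0,0,0,0,0,0,0,0,0,0,0,0,0,0,0,0,0,0,0,0,0,0,0,0,0,0,0,0,0,0,0,0,0,0,0,0,0,0,0,0,0,0,0,0,0,0,0,0,0,0,0,0,0,0]

```text
time_s: 16.6
position: [0.5151, -0.1237, 0.2616]
tcp_rot: [[0.943, -0.0, 0.331], [-0.331, -0.0, 0.943], [-0.0, -1.0, -0.0]]
force: [0.0, -0.3, -5.1]
opening: 0.451
```

Call:
jog_arm:
  motion: [0,0,0,0,0,0,0,0,0,0,0,0,0,0,0,0,0,0,0,0,0,0,0,0,0,0,0,0,0,0,0,0,0,0,0,0,0,0,0,0,0,0,0,0,0,0,0,0,0,0,0,0,0,0,0,0,0,0,0,0,0,0,0,0,0,0,0,0,0,0,0,0,0,0,0,0,0,0,0,0,0,0,0,0,0,0,0,0,0,0,0,0,0,0,0,0,0,0,0,0,0,0,0,0,0,0,0,0,0,0,0,0,0,0,0,0,0,0,0,0]

```text
time_s: 19.1
position: [0.5151, -0.1237, 0.2616]
tcp_rot: [[0.944, -0.0, 0.331], [-0.331, -0.0, 0.944], [-0.0, -1.0, -0.0]]
force: [0.3, 0.3, -3.7]
opening: 0.45
```

```bash
python3 -c "
from h import *
sh([.5155,-.124,.263])
p,d=shot('scene',9);cv2.imwrite('pics/s9.png',p[:,:,::-1])
P=cloud('scene',d)
p0,d0=load('scene',8); print(np.abs(p.astype(int)-p0)[190:230,330:380].mean())
m=(np.hypot(P[...,0]-.5155,P[...,1]+.124)<.03)&(p[...,0]>p[...,2]*1.4)&(P[...,2]>.25); print(m.sum(),P[m].mean(0).round(4),P[m][:,2].max())
crop(p,320,110,380,200,6,'pics/s9z.png')
"
```

```text
t 19.1 pos [ 0.5151 -0.1237  0.2616] F [ 0.3  0.3 -3.7] M [ 0.02 -0.04 -0.01] op 0.45 q6 [-25.6  21.7  94.6  -0.   63.7 -96.2]
tilt [-0. -0. -1.] shift [ 0.5 -1.4 -0.1]
2.1363333333333334
129 [ 0.5013 -0.1208  0.3047] 0.3878457744370133
```

View pics/s9.png

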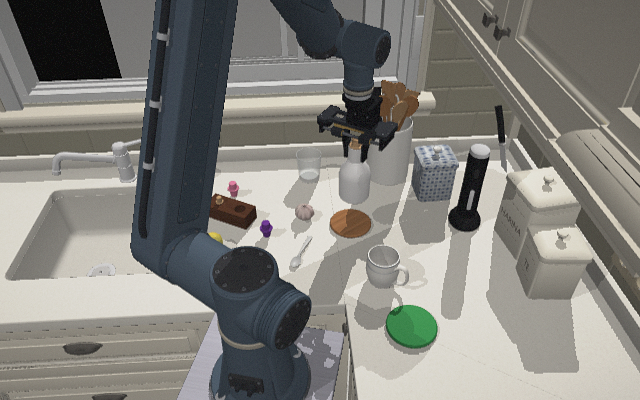

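View pics/s9z.png

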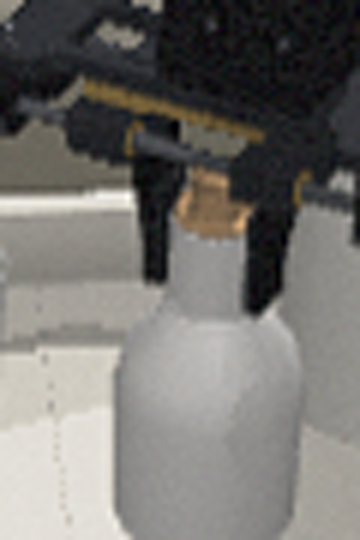

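The final view shows the carafe at (354,180), upright and steady above the trivet at (350,223). The stopper's flange sits flat on the rim. The small stopper is still in the stand at (219,200), and the garlic, glass, mug and teaspoon are where they were.

```bash
python3 -c "
from rig import bot
print(bot.hand_in())"
```

```text
the job is handed in; nothing more can be done
None
```

I seated the larger stopper in the carafe, then gripped the carafe by its neck and lifted it about 10 cm. It was held there for 5 s and handed in at about 19 s, still in the gripper.

- **Stopper:** contact came at TCP height 0.2056 m, against 0.2055 m expected for fully home, with about 13 N of push. The view after release shows the flange flat on the rim and the knob top within a pixel of where it should be.
- **Lift:** the TCP rose 99.8 mm, from 0.1618 to 0.2616 m. The body's axis was vertical to within about 1°, and the TCP moved 0.1 mm or less during the hold.
- **Grip:** the opening read 0.45, or 39 mm on the 40 mm neck. The load read 5.2 and 5.1 N, as the weight predicts. The last reading was 3.7 N, but neither the pictures nor the opening showed any slip, so I took it for sensor noise.
- **Other things:** the small stopper, garlic, glass, mug and teaspoon look untouched. In the last picture the arm hides most of the lemon and all of the apple by the sink. Both were in place in earlier views, and the arm went nowhere near them.
- **Disagreements:** the two cameras differed by about 2 mm in y, so I used the average. A depth check of the knob's height in the last view was unusable because it picked up the gripper's brown parts.

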